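# Hang a board carrier on a sprung hook and tug-test it

## Task

Lift the circuit-board carrier out of its slotted rack and hang it by its wire eye in the notch of the hook on the stand. Before letting go, tug it down gently to prove it is held: keep pulling about 6 N beyond the carrier's own weight for a full second, and never load the hook with more than 12 N. Then ease off, let go and leave it hanging still and free from the hook; leave the meter, screwdriver and can where they are.

Things in the scene. Friction and masses are not known exactly. Their poses are not given: they have to be found in the camera images.
- carrier: Aluminium frame with a green circuit board, an upright plate 120 mm wide (y), 8 mm thick (x), 150 mm tall (z up) to its ears; 0.25 kg, give or take a fifth. Origin: centre of its underside. Parts stand 18 mm out of its -x face, 53 to 75 mm high, within 40 mm of the middle. Grip an ear across the thickness; hang it either way round. It starts in the rack's slot, sunk 30 mm, free to lean 0.1 rad.
- eye (a point): On the carrier's middle line, 142 mm above its underside: the underside of the peak of the wire eye, made of 6 mm wire in the plane of the plate, peaked like a low roof. Its opening runs through along the carrier's x, is 22 mm wide and 50 mm tall (92 to 142 mm above the underside). Axes as the carrier.
- ear_left (a point): Middle of the grip zone of the ear on the carrier's +y side, 52 mm from the middle and 134 mm above the underside. The ear is 8 mm thick (x), 16 mm wide (y), and its top is 16 mm above this point; the side bar goes on straight down below it.
- ear_right (a point): The same on the -y side (52 mm from the middle, 134 mm above the underside).
- rack: Fixed black plastic rack, 90 x 150 mm, 36 mm tall, with a slot along its y through the middle, 11 mm wide, 135 mm long, its floor 6 mm above the work surface. Origin: centre of its underside; the carrier's axes start parallel to the rack's. Draw the carrier straight up at least 40 mm to clear it.
- notch (a point): Nominal place for the eye's peak: middle of the hook's notch, top of its 6 mm steel bar, 190 mm above the work surface. The bar runs along x: -x to the free tip (roughly to the robot), +x to the housing; z up. Along x and y the notch is truly here, but the real height of the hook is not reported: its housing is clamped up to 12 mm higher or lower. Feel for it, or look.
- stand: Fixed stand carrying the housing and the sprung hook, which gives straight down 1 mm per 3 N. Origin: on the work surface below the notch; axes as notch. Notch floor x -8 to 8 mm; the tip slopes up in front to x = -23 mm, top 11 mm above the floor; the bar steps up 6 mm behind from x = 12 mm; underside 6 mm below. Housing x 90 to 134 mm, 36 wide, top up to 233 mm; post at 112 mm, top 227 mm.
- meter: Bystander: yellow multimeter lying flat, 150 x 76 x 40 mm, origin at the centre of its underside.
- screwdriver: Bystander: screwdriver lying flat, along its x.
- can: Bystander: can 54 mm across, 110 mm tall, standing, origin at the centre of its underside.
Not all that is in view belongs to the job. Of the things shaped like the carrier, the aluminium one is meant.

How it is judged:
By the outcome, as a careful person would: the job done as asked, in the order asked, and still so for the second after the job is handed in, with the robot touching nothing.
It also fails if it takes over 67 s, if anything falls off the work surface, if the arm or the gripper's body presses on something with over 40 N, if the wrist force passes 120 N, or if a joint passes its speed limit or range.

## Robot

A 7-joint arm with a two-finger parallel gripper is mounted at the origin on the work surface. World frame = base frame: x ahead of the robot, y to its left, z up, the work surface at z = 0. Lengths are in m, angles in rad, forces in N, time in s.
With the tool pointing down it reaches from about 0.4 to 0.875 m from the base axis. Payload 4.4 kg.
Tool frame: the origin (TCP) lies at the very end of the fingers, on their centre line; the grasp point (between the pads) lies 19 mm behind it (manip.grasp_offset is the distance from the TCP to the grasp point, in m); z points along the fingers, y is the direction in which the jaws open and shut (so a half turn about z gives the same grasp; the last joint's range is limited). The gripper opens to 85 mm and grips with 20 to 120 N. Pads are 22 mm wide; open, the fingers measure 114 mm over their backs; the gripper's body (76 mm by 85 mm) begins 54 mm behind the grasp point. The pads swing forward as they close: fully open they stand 13 mm farther back than shut.
Start: joints at [-1.195, 0.628, 0.038, 1.517, -0.027, 0.996, -0.02], TCP at [0.278, 0.588, 0.231] pointing down, gripper open.
Joint ranges: [-3.06, 3.06], [-0.37, 2.12], [-1.25, 1.32], [0.18, 2.47], [-1.1, 4.24], [0.23, 1.98], [-2.94, 2.94]. Speed limits (rad/s): [2.57, 2.57, 3.14, 3.14, 3.14, 3.14, 3.14].

## Interface

Orientations are given as a unit quaternion [x, y, z, w].
In Python, from cell import get_obs, get_image, camera_params, order, manip gives the robot as it stands. The module is installed in compiled form; this text tells all that it offers.
- The arm moves only by the tool step_arm, never from a script. Its argument "increments" is a list of rows, each an object of numbers: "x", "y", "z": the shift along the tool's x, y, z scaled (see below); "wx", "wy", "wz": the turn, a rotation vector about the tool's x, y, z scaled (see below); "fingers": the opening in per cent of the stroke, from 0 (shut) to 100 (fully open). A call has 1 to 20 rows; each row shifts and turns the pose as measured when the row begins, along the tool's axes as they then stand; what a row does not reach is not made up. The controller multiplies each number of a shift by 30 mm and each number of a turn by pi rad. A row lasts 1/10 s, in which the tool goes at most 50 mm and 8.59 degrees, less where a joint would pass 70% of its speed; a pose out of reach is approached as far as the arm can. A call with a number of a shift or a turn outside -1 to 1 is refused whole. A call with a gripper value outside its range is refused whole. The fingers move at their own pace and stop on an object; "force" is the grip in N (left out, the last holds). Time passes only in rows, so rows that do not move let the fingers close. It gives the time, the measured TCP pose, the force and the opening at its end, in the units of the state.
- get_obs(): the state, without advancing time (a new reading comes with each control period).
- get_image(name): name is "scene" or "top" or "wrist"; returns (picture, depth): 384x512x3 uint8, red, green, blue; 384x512 float32, m along the optical axis (not along the pixel's ray), 0 where there is no reading.
- camera_params(name): a dict with "K" (3x3 intrinsics, pixels), "R" (3x3) and "t" (3): a world point X has camera coordinates R X + t; the wrist camera has in their place "hand_eye" (4x4, takes a point from camera to tool coordinates, whose origin is the TCP and whose axes are the flange's). Camera axes: x right, y down, z forward; pixel columns grow to the right and rows downward; lengths in m; the calibration is good to about 2 mm. A picture is of the moment at which its call begins: read the wrist's pose just before it. camera_params takes no time and is no camera call.
- order.close_job(): hands the job in, once; it reports no verdict.
The state is a dict: "time": time; "joints": joint angles; "qd": joint speeds; "joint_torque": joint torques, N m; "tcp_pos": TCP position; "ee_rot": TCP orientation; "ft_force": force on the tool from outside, world axes, zero at the start; "ft_torque": the same for the moment, N m; "gripper_width": opening from 0.0 (shut) to 1.0 (fully open).
Only numpy, scipy, OpenCV 4.12 (cv2) and the standard library are available. Lean on these libraries where they do the work, as an engineer would, in place of code of your own. Each camera call takes 0.05 s, during which the arm holds its last target. There are 200 camera calls.

## Working session

There is one attempt and no reset: what is moved stays moved. The work goes in short steps, Python scripts to look and compute and a tool call to move; the robot and the scene stay as the last step left them, time stands still between calls to the robot, and variables do not carry over. Pictures are saved under pics/ and viewed, about 8 in all and at most 12, crops included, and the job is handed in when it is done.

Besides the shell and the picture viewer there is one more tool, called after ">>>" as name(argument=value, ...), one argument or row to a line, values as JSON. step_arm: Moves the arm, as the interface text tells. Shifts and turns lie within -1 to 1; 1 stands for 30 mm of shift or pi rad of turn. Its arguments: {"type":"object","properties":{"increments":{"type":"array"},"force":{"type":"number"}},"required":["increments"]}

```bash
mkdir -p pics; cat > h.py <<'E'
import numpy as np, cv2
from cell import get_obs,get_image,camera_params,order,manip
from scipy.spatial.transform import Rotation as Ro
def world(name,depth,obs=None):
    p=camera_params(name);K=p["K"];v,u=np.mgrid[:384,:512]
    c=np.stack([(u-K[0][2])/K[0][0]*depth,(v-K[1][2])/K[1][1]*depth,depth],-1)
    if name=="wrist":
        H=np.array(p["hand_eye"]);c=c@H[:3,:3].T+H[:3,3]
        return c@Ro.from_quat(obs["ee_rot"]).as_matrix().T+obs["tcp_pos"]
    return (c-np.array(p["t"]))@np.array(p["R"])
def save(n,im,s=1.5):
    cv2.imwrite(f"pics/{n}.png",cv2.resize(im[...,::-1],None,fx=s,fy=s))
E
python3 - <<'E'
from h import *
o=get_obs();print(o)
for n in("scene","top"):
    im,d=get_image(n);np.savez(f"{n}0.npz",im=im,w=world(n,d),d=d);save(n+"0",im,1.5)
    print(n,camera_params(n))
E
```

```text
{'time': 0.0, 'joints': array([-1.19481285,  0.62933776,  0.03846294,  1.51838754, -0.02702656,
        0.99632969, -0.01997704]), 'qd': array([-5.05495050e-04,  4.99486129e-04, -6.73605652e-04,  7.15183335e-04,
        2.22875009e-03,  6.75468181e-05,  3.45992915e-04]), 'joint_torque': array([ 4.33907035e-04, -5.63400328e+01,  1.22641202e+00, -1.93443167e+01,
        1.09209248e-02,  1.06598792e-02, -2.05241639e-05]), 'tcp_pos': array([0.27761131, 0.58701982, 0.23038867]), 'ee_rot': array([ 2.19104025e-01,  9.75701021e-01, -9.50025456e-04, -2.05175577e-04]), 'ft_force': array([ 0.12678218, -0.08248433, -0.17031271]), 'ft_torque': array([-0.00799482,  0.00458025,  0.01177845]), 'gripper_width': 0.99575680900885}
scene {'K': array([[415.82975704,   0.        , 260.05260114],
       [  0.        , 415.82975704, 193.52839272],
       [  0.        ,   0.        ,   1.        ]]), 'R': array([[-0.07170753,  0.99740702, -0.00610446],
       [ 0.63693546,  0.04108024, -0.76982182],
       [-0.76757491, -0.05909017, -0.63822967]]), 't': array([-0.04686587, -0.28540032,  1.56976365])}
top {'K': array([[402.45804828,   0.        , 259.70403827],
       [  0.        , 402.45804828, 191.32720798],
       [  0.        ,   0.        ,   1.        ]]), 'R': array([[ 0.01376143, -0.99988994,  0.00554422],
       [-0.98478251, -0.01451379, -0.17318416],
       [ 0.17324557, -0.00307659, -0.98487385]]), 't': array([0.08194362, 0.61053005, 1.1797404 ])}
```

View pics/scene0.png

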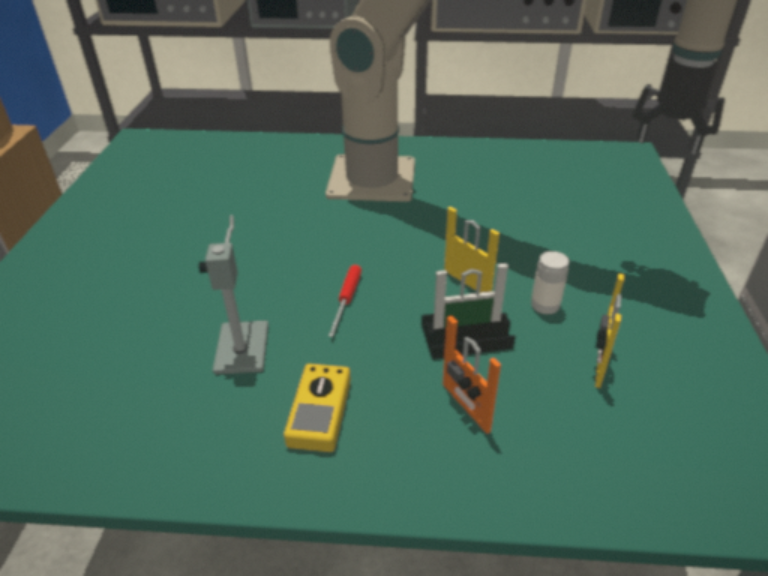

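View pics/top0.png

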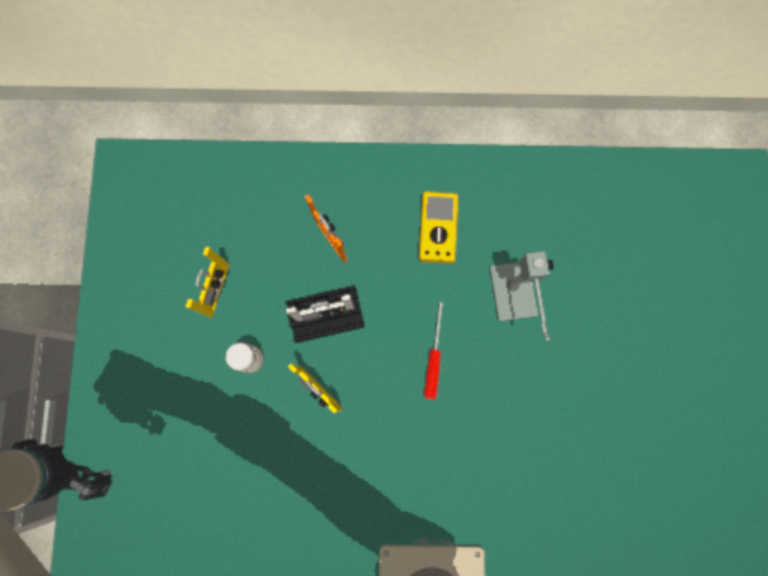

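The scene view shows the aluminium carrier in the black rack, with ears at about (440,300) and (500,290). The hook housing is at (222,265) and its tip at (232,220). The top view shows the rack at (325,313), the hook bar from (540,280) to (547,338) and the can at (243,357).

```bash
python3 - <<'E'
from h import *
for n,rb,hb in(("scene",(270,350,165,240),(130,185,140,200)),("top",(185,248,188,232),(320,375,165,230))):
    z=np.load(n+"0.npz");im,w,d=z["im"].astype(int),z["w"],z["d"]
    def sub(b):
        s=np.s_[b[2]:b[3],b[0]:b[1]];return im[s].reshape(-1,3),w[s].reshape(-1,3),d[s].ravel()
    c,p,dd=sub(rb)
    sat=c.max(1)-c.min(1)
    m=(dd>0)&(p[:,2]>.09)&(p[:,2]<.2)&(sat<40)&(c.min(1)>90)
    q=p[m];print(n,"carrier grey",m.sum())
    mu=q[:,:2].mean(0);u,s,vt=np.linalg.svd(q[:,:2]-mu);a=vt[0];a=a*np.sign(a[1])
    t=(q[:,:2]-mu)@a;print("axis",a,np.degrees(np.arctan2(-a[0],a[1])),"t",t.min(),t.max(),"mid",mu+a*(t.min()+t.max())/2,"zmax",np.percentile(q[:,2],[50,98]))
    m=(dd>0)&(p[:,2]>.02)&(p[:,2]<.05)&(c.max(1)<70);q=p[m]
    if m.sum()>20:
        r=cv2.minAreaRect((q[:,:2]*1000).astype(np.float32));print("rack",r,m.sum())
    c,p,dd=sub(hb)
    m=(dd>0)&(p[:,2]>.15);q=p[m]
    for k in np.unique(np.round(q[:,0],2)):
        b=q[abs(q[:,0]-k)<.005];print("hook",k,b[:,1].mean().round(4),b[:,1].min().round(4),b[:,1].max().round(4),np.percentile(b[:,2],[10,50,90]).round(4),len(b))
E
```

```text
scene carrier grey 492
axis [-0.89813262  0.43972468] 63.91368426537505 t -0.14072716286651712 0.05811780182792287 mid [0.61723242 0.2049508 ] zmax [0.11887601 0.1542511 ]
rack ((567.5346069335938, 224.697021484375), (86.4663314819336, 149.8076934814453), 11.057036399841309) 564
hook 0.5 -0.1881 -0.1901 -0.1857 [0.1919 0.1986 0.1997] 7
hook 0.51 -0.1867 -0.1884 -0.1849 [0.1891 0.1913 0.1969] 7
hook 0.52 -0.1845 -0.1865 -0.1823 [0.1876 0.1883 0.1902] 5
hook 0.53 -0.1829 -0.1843 -0.1814 [0.195  0.1952 0.1954] 2
hook 0.54 -0.182 -0.1849 -0.1799 [0.1937 0.1946 0.1971] 7
hook 0.55 -0.1809 -0.1837 -0.1784 [0.1938 0.195  0.1963] 7
hook 0.56 -0.1791 -0.1818 -0.1778 [0.1922 0.1942 0.196 ] 6
hook 0.57 -0.1775 -0.1789 -0.1756 [0.1959 0.1963 0.1964] 3
hook 0.61 -0.1633 -0.1878 -0.1536 [0.181  0.2199 0.2206] 33
hook 0.62 -0.1619 -0.1882 -0.1521 [0.1776 0.2195 0.222 ] 47
hook 0.63 -0.1657 -0.1999 -0.1503 [0.1877 0.2201 0.2259] 62
hook 0.64 -0.1722 -0.2021 -0.1493 [0.1821 0.2061 0.2222] 116
hook 0.65 -0.166 -0.1855 -0.1487 [0.1696 0.1947 0.2179] 336
hook 0.66 -0.18 -0.1808 -0.1786 [0.1766 0.2054 0.
[... 585 characters left out ...]
54 -0.1816 -0.1853 -0.1792 [0.192  0.1942 0.1978] 8
hook 0.55 -0.1799 -0.1819 -0.1763 [0.1956 0.1972 0.1983] 9
hook 0.56 -0.1782 -0.1805 -0.1766 [0.1926 0.1964 0.1975] 8
hook 0.57 -0.1764 -0.1799 -0.1738 [0.1951 0.1971 0.1987] 10
hook 0.58 -0.1756 -0.1777 -0.1731 [0.193  0.1952 0.1979] 7
hook 0.59 -0.174 -0.1778 -0.1713 [0.1944 0.1957 0.1991] 9
hook 0.6 -0.1643 -0.1756 -0.1541 [0.1763 0.1961 0.2188] 38
hook 0.61 -0.1681 -0.1888 -0.1521 [0.183  0.22   0.2226] 81
hook 0.62 -0.167 -0.2027 -0.151 [0.1927 0.2209 0.2269] 76
hook 0.63 -0.1692 -0.2022 -0.1495 [0.1884 0.2196 0.2272] 80
hook 0.64 -0.164 -0.201 -0.1479 [0.1899 0.2201 0.2233] 73
hook 0.65 -0.1706 -0.1813 -0.1611 [0.2184 0.2199 0.2236] 9
```

```bash
cat >> h.py <<'E'
def rows(target,yaw=None):
    o=get_obs();R=Ro.from_quat(o["ee_rot"]);M=R.as_matrix()
    d=M.T@(np.array(target)-o["tcp_pos"])/.03
    print("t",round(o["time"],2),"tcp",o["tcp_pos"].round(4),"F",o["ft_force"].round(2),"w",round(o["gripper_width"],3))
    print("tool shift (units of 30mm)",d.round(3))
    if yaw is not None: # desired tool-down, tool y at yaw deg (mod 180)
        best=None
        for y in(yaw,yaw+180):
            a=np.radians(y);Y=np.array([np.cos(a),np.sin(a),0]);Z=np.array([0,0,-1.]);X=np.cross(Y,Z)
            r=(R.inv()*Ro.from_matrix(np.stack([X,Y,Z],1))).as_rotvec()/np.pi
            if best is None or np.linalg.norm(r)<np.linalg.norm(best):best=r
        print("turn (units of pi)",best.round(4))
E
python3 - <<'E'
from h import *
z=np.load("top0.npz");im,w,d=z["im"].astype(int),z["w"],z["d"]
a=np.array([-.236,.9717]);n=np.array([.9717,.236]);c0=np.array([.5575,.2245])
sat=im.max(2)-im.min(2)
m=(w[...,2]>.12)&(w[...,2]<.17)&(sat<40)&(np.hypot(*(w[...,:2]-c0).transpose(2,0,1))<.09)
q=w[m];t=(q[:,:2]-c0)@a;s=(q[:,:2]-c0)@n
for lo,hi in((-.08,-.035),(-.035,.035),(.035,.08)):
    k=(t>lo)&(t<hi);print(lo,k.sum(),"t",t[k].min(),t[k].max(),"s",s[k].mean(),s[k].min(),s[k].max(),"xyz",np.median(q[k],0),q[k,2].max())
for nm,mm in(("orange/yellow tops",(w[...,2]>.13)&(w[...,2]<.17)&(sat>90)),):
    k,l=cv2.connectedComponents(mm.astype(np.uint8))
    for i in range(1,k):
        p=w[l==i]
        if len(p)>5:print(p.mean(0).round(3),im[l==i].mean(0).astype(int),len(p))
rows(c0.tolist()+[.26],13.65)
E
```

```text
-0.08 26 t -0.06004603224394625 -0.044295976673358245 s -0.0007714116563849188 -0.003660890905699766 0.00477210808969289 xyz [0.56814688 0.17361905 0.15257205] 0.158966533229917
-0.035 32 t -0.01673605487881169 0.015605230825741997 s 0.0001894804627566826 -0.0025773057572697905 0.003725254241971673 xyz [0.55762402 0.22376503 0.14777805] 0.15434019121607404
0.035 32 t 0.043669752877060014 0.05940878771657337 s -0.0007199225233941519 -0.003808497629043847 0.00397188390298445 xyz [0.54426646 0.27329313 0.15083905] 0.1570797804468734
[0.762 0.251 0.146] [208 119  26] 21
[0.677 0.191 0.146] [216 119  12] 21
[0.657 0.44  0.145] [198 174  14] 26
[0.557 0.466 0.144] [201 180  19] 28
[0.439 0.267 0.147] [221 200  16] 20
[0.367 0.192 0.15 ] [226 210  21] 18
t 0.1 tcp [0.2777 0.5871 0.2305] F [-0.5  -0.59  0.78] w 1.001
tool shift (units of 30mm) [-13.601  -6.939  -0.972]
turn (units of pi) [-5.000e-04  2.000e-04  2.835e-01]
```

>>> step_arm(
  increments=[
    {"z": -0.5,"fingers": 55},
    {"x": -0.92,"y": -0.52,"z": -0.5,"wz": 0},
    {"x": -0.92,"y": -0.52},
    {"x": -0.92,"y": -0.52},
    {"x": -0.92,"y": -0.52},
    {"x": -0.92,"y": -0.52},
    {"x": -0.92,"y": -0.52},
    {"x": -0.92,"y": -0.52},
    {"x": -0.92,"y": -0.52},
    {"x": -0.92,"y": -0.52},
    {"x": -0.92,"y": -0.52},
    {"x": -0.92,"y": -0.52},
    {"wz": 0.047},
    {"wz": 0.047},
    {"wz": 0.047},
    {"wz": 0.047},
    {"wz": 0.047},
    {"wz": 0.047},
  ],
)

```text
schema error: expected keys x, y, z, wx, wy, wz, fingers
```

```bash
python3 - <<'E'
from h import *
rows([.5698,.174,.26],13.65)
E
```

```text
t 0.1 tcp [0.2777 0.5871 0.2305] F [-0.5  -0.59  0.78] w 1.001
tool shift (units of 30mm) [-14.691  -8.285  -0.969]
turn (units of pi) [-5.000e-04  2.000e-04  2.835e-01]
```

All keys are needed in every row.

>>> step_arm(
  increments=[
    {"x": 0,"y": 0,"z": -0.5,"wx": 0,"wy": 0,"wz": 0,"fingers": 55},
    {"x": -0.92,"y": -0.52,"z": -0.5,"wx": 0,"wy": 0,"wz": 0,"fingers": 55},
    {"x": -0.92,"y": -0.52,"z": 0,"wx": 0,"wy": 0,"wz": 0,"fingers": 55},
    {"x": -0.92,"y": -0.52,"z": 0,"wx": 0,"wy": 0,"wz": 0,"fingers": 55},
    {"x": -0.92,"y": -0.52,"z": 0,"wx": 0,"wy": 0,"wz": 0,"fingers": 55},
    {"x": -0.92,"y": -0.52,"z": 0,"wx": 0,"wy": 0,"wz": 0,"fingers": 55},
    {"x": -0.92,"y": -0.52,"z": 0,"wx": 0,"wy": 0,"wz": 0,"fingers": 55},
    {"x": -0.92,"y": -0.52,"z": 0,"wx": 0,"wy": 0,"wz": 0,"fingers": 55},
    {"x": -0.92,"y": -0.52,"z": 0,"wx": 0,"wy": 0,"wz": 0,"fingers": 55},
    {"x": -0.92,"y": -0.52,"z": 0,"wx": 0,"wy": 0,"wz": 0,"fingers": 55},
    {"x": -0.92,"y": -0.52,"z": 0,"wx": 0,"wy": 0,"wz": 0,"fingers": 55},
    {"x": -0.92,"y": -0.52,"z": 0,"wx": 0,"wy": 0,"wz": 0,"fingers": 55},
    {"x": 0,"y": 0,"z": 0,"wx": 0,"wy": 0,"wz": 0.047,"fingers": 55},
    {"x": 0,"y": 0,"z": 0,"wx": 0,"wy": 0,"wz": 0.047,"fingers": 55},
    {"x": 0,"y": 0,"z": 0,"wx": 0,"wy": 0,"wz": 0.047,"fingers": 55},
    {"x": 0,"y": 0,"z": 0,"wx": 0,"wy": 0,"wz": 0.047,"fingers": 55},
    {"x": 0,"y": 0,"z": 0,"wx": 0,"wy": 0,"wz": 0.047,"fingers": 55},
    {"x": 0,"y": 0,"z": 0,"wx": 0,"wy": 0,"wz": 0.047,"fingers": 55},
  ],
  force=30,
)

```text
time: 1.9
tcp_pos: [0.4832, 0.2858, 0.2536]
ee_rot: [0.618, 0.786, -0.009, -0.001]
ft_force: [0.7, -0.4, 0.9]
gripper_width: 0.55
```

```bash
python3 - <<'E'
from h import *
rows([.5698,.174,.26],13.65)
E
```

```text
t 1.9 tcp [0.4832 0.2858 0.2536] F [ 0.73 -0.41  0.87] w 0.55
tool shift (units of 30mm) [-4.304  1.924 -0.201]
turn (units of pi) [-0.0048  0.0031 -0.0002]
```

>>> step_arm(
  increments=[
    {"x": -0.75,"y": 0.34,"z": -0.05,"wx": -0.002,"wy": 0.002,"wz": 0,"fingers": 55},
    {"x": -0.75,"y": 0.34,"z": -0.05,"wx": -0.002,"wy": 0.001,"wz": 0,"fingers": 55},
    {"x": -0.75,"y": 0.34,"z": -0.05,"wx": 0,"wy": 0,"wz": 0,"fingers": 55},
    {"x": -0.75,"y": 0.34,"z": -0.05,"wx": 0,"wy": 0,"wz": 0,"fingers": 55},
    {"x": -0.75,"y": 0.34,"z": 0,"wx": 0,"wy": 0,"wz": 0,"fingers": 55},
    {"x": -0.5,"y": 0.2,"z": 0,"wx": 0,"wy": 0,"wz": 0,"fingers": 55},
    {"x": 0,"y": 0,"z": 0,"wx": 0,"wy": 0,"wz": 0,"fingers": 55},
    {"x": 0,"y": 0,"z": 0,"wx": 0,"wy": 0,"wz": 0,"fingers": 55},
  ],
)

```text
time: 2.7
tcp_pos: [0.5679, 0.1737, 0.256]
ee_rot: [0.618, 0.786, -0.004, -0.003]
ft_force: [-1.1, -0.4, 0.3]
gripper_width: 0.55
```

```bash
python3 - <<'E'
from h import *
rows([.5698,.174,.26],13.65)
o=get_obs();im,d=get_image("wrist");w=world("wrist",d,o);np.savez("wrist1.npz",im=im,w=w,d=d);save("wrist1",im)
print(camera_params("wrist"))
a=np.array([-.236,.9717]);n=np.array([.9717,.236]);c0=np.array([.5575,.2245])
sat=im.astype(int).max(2)-im.min(2)
m=(d>0)&(w[...,2]>.08)&(w[...,2]<.17)&(np.hypot(*(w[...,:2]-c0).transpose(2,0,1))<.08)
q=w[m];t=(q[:,:2]-c0)@a;s=(q[:,:2]-c0)@n
for zl in(.085,.1,.115,.13,.145):
  for lo,hi in((-.08,-.035),(-.03,.03),(.035,.08)):
    k=(t>lo)&(t<hi)&(abs(q[:,2]-zl)<.0075)
    if k.sum()>5:print(zl,lo,k.sum(),"t",t[k].min().round(4),t[k].max().round(4),"s",np.percentile(s[k],[2,50,98]).round(4))
print(q[:,2].max())
E
```

```text
t 2.7 tcp [0.5679 0.1737 0.256 ] F [-1.1  -0.42  0.27] w 0.55
tool shift (units of 30mm) [-0.006  0.064 -0.134]
turn (units of pi) [-0.0031 -0.      0.0003]
{'K': array([[286.06022561,   0.        , 254.66601677],
       [  0.        , 286.06022561, 193.15037592],
       [  0.        ,   0.        ,   1.        ]]), 'hand_eye': array([[ 9.38164652e-04, -9.48955897e-01, -3.15407395e-01,
         8.07917306e-02],
       [ 9.99999557e-01,  9.15305797e-04,  2.20601681e-04,
        -3.53904559e-04],
       [ 7.93529504e-05, -3.15407462e-01,  9.48956336e-01,
        -1.41944780e-01],
       [ 0.00000000e+00,  0.00000000e+00,  0.00000000e+00,
         1.00000000e+00]])}
0.085 -0.03 197 t -0.0293 0.0291 s [-0.0135 -0.0069 -0.0026]
0.085 0.035 14 t 0.035 0.0415 s [-0.01   -0.0064  0.0033]
0.1 -0.08 102 t -0.0478 -0.0356 s [-0.0013  0.0024  0.0063]
0.1 -0.03 196 t -0.0296 0.0291 s [-0.0016  0.0008  0.0056]
0.1 0.035 55 t 0.0356 0.0414 s [-0.0017  0.0013  0.0053]
0.115 -0.08 31 t -0.0471 -0.0465 s [-0.0012  0.0028  0.006 ]
0.115 0.035 8 t 0.0412 0.0415 s [-0.0015  0.0016  0.0047]
0.13 -0.08 32 t -0.0471 -0.0464 s [-0.0012  0.0022  0.0056]
0.13 0.035 9 t 0.0412 0.0415 s [-0.0014  0.0018  0.0052]
0.145 -0.08 40 t -0.0475 -0.0463 s [-0.0012  0.0021  0.0063]
0.145 -0.03 243 t -0.019 0.0142 s [-0.0006  0.002   0.0048]
0.145 0.035 8 t 0.0412 0.0414 s [-0.0014  0.0017  0.0048]
0.1578821094649364
```

View pics/wrist1.png

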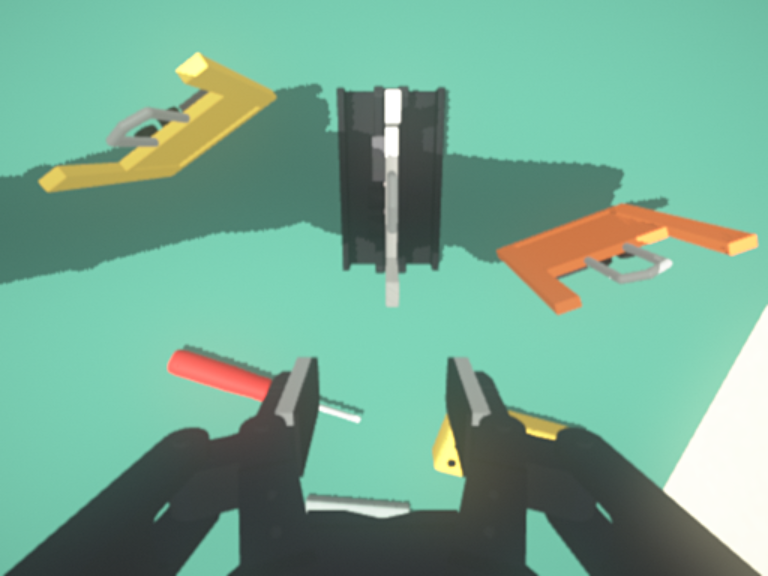

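The carrier stands upright in the rack, with its right ear at (392,290) centred between the open pads at x≈300 and x≈465. The component parts are on the left, which is -x. Next I descend.

>>> step_arm(
  increments=[
    {"x": -0.06,"y": 0.1,"z": 0,"wx": -0.003,"wy": 0,"wz": 0,"fingers": 55},
    {"x": 0,"y": 0,"z": 0.8,"wx": 0,"wy": 0,"wz": 0,"fingers": 55},
    {"x": 0,"y": 0,"z": 0.8,"wx": 0,"wy": 0,"wz": 0,"fingers": 55},
    {"x": 0,"y": 0,"z": 0.8,"wx": 0,"wy": 0,"wz": 0,"fingers": 55},
    {"x": 0,"y": 0,"z": 0.8,"wx": 0,"wy": 0,"wz": 0,"fingers": 55},
    {"x": 0,"y": 0,"z": 0.5,"wx": 0,"wy": 0,"wz": 0,"fingers": 55},
    {"x": 0,"y": 0,"z": 0,"wx": 0,"wy": 0,"wz": 0,"fingers": 55},
    {"x": 0,"y": 0,"z": 0,"wx": 0,"wy": 0,"wz": 0,"fingers": 55},
  ],
)

```text
time: 3.55
tcp_pos: [0.5687, 0.184, 0.1429]
ee_rot: [0.612, 0.791, 0.004, -0.001]
ft_force: [0.1, 0.2, 0.6]
gripper_width: 0.554
```

```bash
python3 - <<'E'
from h import *
rows([.5711,.1727,.121],13.65)
E
```

```text
t 3.55 tcp [0.5687 0.184  0.1429] F [0.1  0.16 0.55] w 0.554
tool shift (units of 30mm) [-0.39  -0.021  0.729]
turn (units of pi) [ 0.0016 -0.0018  0.0051]
```

>>> step_arm(
  increments=[
    {"x": -0.4,"y": 0,"z": 0,"wx": 0.0016,"wy": -0.002,"wz": 0.005,"fingers": 55},
    {"x": 0,"y": 0,"z": 0.45,"wx": 0,"wy": 0,"wz": 0,"fingers": 55},
    {"x": 0,"y": 0,"z": 0.25,"wx": 0,"wy": 0,"wz": 0,"fingers": 55},
    {"x": 0,"y": 0,"z": 0,"wx": 0,"wy": 0,"wz": 0,"fingers": 55},
    {"x": 0,"y": 0,"z": 0,"wx": 0,"wy": 0,"wz": 0,"fingers": 55},
  ],
)

```text
time: 4.05
tcp_pos: [0.5737, 0.1723, 0.123]
ee_rot: [0.618, 0.786, 0.002, 0.002]
ft_force: [-0.3, 0.6, -0.1]
gripper_width: 0.549
```

```bash
python3 - <<'E'
from h import *
rows([.5711,.1727,.121],13.65)
E
```

```text
t 4.05 tcp [0.5737 0.1723 0.123 ] F [-0.28  0.64 -0.12] w 0.549
tool shift (units of 30mm) [ 0.033 -0.082  0.067]
turn (units of pi) [ 0.0015  0.0002 -0.0002]
```

>>> step_arm(
  increments=[
    {"x": 0.03,"y": -0.08,"z": 0.06,"wx": 0.0015,"wy": 0,"wz": 0,"fingers": 25},
    {"x": 0,"y": 0,"z": 0,"wx": 0,"wy": 0,"wz": 0,"fingers": 25},
    {"x": 0,"y": 0,"z": 0,"wx": 0,"wy": 0,"wz": 0,"fingers": 25},
    {"x": 0,"y": 0,"z": 0,"wx": 0,"wy": 0,"wz": 0,"fingers": 0},
    {"x": 0,"y": 0,"z": 0,"wx": 0,"wy": 0,"wz": 0,"fingers": 0},
    {"x": 0,"y": 0,"z": 0,"wx": 0,"wy": 0,"wz": 0,"fingers": 0},
    {"x": 0,"y": 0,"z": 0,"wx": 0,"wy": 0,"wz": 0,"fingers": 0},
    {"x": 0,"y": 0,"z": 0,"wx": 0,"wy": 0,"wz": 0,"fingers": 0},
  ],
  force=25,
)

```text
time: 4.85
tcp_pos: [0.5715, 0.1729, 0.1216]
ee_rot: [0.618, 0.786, 0.0, 0.0]
ft_force: [0.2, -0.8, -1.1]
gripper_width: 0.09
```

```bash
python3 - <<'E'
from h import *
rows([.5711,.1727,.121],13.65);print(get_obs()["ft_torque"])
E
```

```text
t 4.85 tcp [0.5715 0.1729 0.1216] F [ 0.22 -0.77 -1.09] w 0.09
tool shift (units of 30mm) [-0.004 -0.013  0.018]
turn (units of pi) [ 0.0003  0.0001 -0.0001]
[-0.02944191 -0.08997522  0.00268315]
```

>>> step_arm(
  increments=[
    {"x": 0,"y": 0,"z": 0,"wx": 0,"wy": 0,"wz": 0,"fingers": 0},
    {"x": 0,"y": 0,"z": 0,"wx": 0,"wy": 0,"wz": 0,"fingers": 0},
    {"x": 0,"y": 0,"z": -0.2,"wx": 0,"wy": 0,"wz": 0,"fingers": 0},
    {"x": 0,"y": 0,"z": -0.2,"wx": 0,"wy": 0,"wz": 0,"fingers": 0},
    {"x": 0,"y": 0,"z": -0.2,"wx": 0,"wy": 0,"wz": 0,"fingers": 0},
  ],
  force=100,
)

```text
time: 5.35
tcp_pos: [0.5711, 0.1727, 0.1396]
ee_rot: [0.618, 0.786, -0.0, 0.0]
ft_force: [-0.3, 0.0, -3.8]
gripper_width: 0.077
```

```bash
python3 - <<'E'
from h import *
rows([.5711,.1727,.2],13.65);print(get_obs()["ft_torque"])
E
```

```text
t 5.35 tcp [0.5711 0.1727 0.1396] F [-0.27  0.03 -3.82] w 0.077
tool shift (units of 30mm) [-3.000e-03 -1.000e-03 -2.014e+00]
turn (units of pi) [-0.0001  0.0003 -0.    ]
[-0.01941815 -0.2557792  -0.03859288]
```

>>> step_arm(
  increments=[
    {"x": 0,"y": 0,"z": -0.3,"wx": 0,"wy": 0,"wz": 0,"fingers": 0},
    {"x": 0,"y": 0,"z": -0.3,"wx": 0,"wy": 0,"wz": 0,"fingers": 0},
    {"x": 0,"y": 0,"z": -0.4,"wx": 0,"wy": 0,"wz": 0,"fingers": 0},
    {"x": 0,"y": 0,"z": -0.5,"wx": 0,"wy": 0,"wz": 0,"fingers": 0},
    {"x": 0,"y": 0,"z": -0.6,"wx": 0,"wy": 0,"wz": 0,"fingers": 0},
    {"x": 0,"y": 0,"z": -0.6,"wx": 0,"wy": 0,"wz": 0,"fingers": 0},
    {"x": 0,"y": 0,"z": -0.6,"wx": 0,"wy": 0,"wz": 0,"fingers": 0},
    {"x": 0,"y": 0,"z": -0.6,"wx": 0,"wy": 0,"wz": 0,"fingers": 0},
    {"x": 0,"y": 0,"z": -0.6,"wx": 0,"wy": 0,"wz": 0,"fingers": 0},
    {"x": 0,"y": 0,"z": -0.5,"wx": 0,"wy": 0,"wz": 0,"fingers": 0},
    {"x": 0,"y": 0,"z": -0.3,"wx": 0,"wy": 0,"wz": 0,"fingers": 0},
    {"x": 0,"y": 0,"z": 0,"wx": 0,"wy": 0,"wz": 0,"fingers": 0},
    {"x": 0,"y": 0,"z": 0,"wx": 0,"wy": 0,"wz": 0,"fingers": 0},
    {"x": 0,"y": 0,"z": 0,"wx": 0,"wy": 0,"wz": 0,"fingers": 0},
  ],
)

```text
time: 6.75
tcp_pos: [0.5665, 0.1711, 0.3141]
ee_rot: [0.618, 0.786, -0.002, -0.001]
ft_force: [-0.3, -0.9, -3.0]
gripper_width: 0.075
```

```bash
python3 - <<'E'
from h import *
rows([.5711,.1727,.3],13.65);print(get_obs()["ft_torque"])
im,d=get_image("wrist");save("wrist2",im)
im,d=get_image("scene");save("scene2",im[80:290,130:400],2.5);
E
```

```text
t 6.75 tcp [0.5665 0.1711 0.3141] F [-0.31 -0.89 -3.  ] w 0.075
tool shift (units of 30mm) [0.015 0.165 0.469]
turn (units of pi) [-0.0014  0.0001 -0.0002]
[-0.10326015 -0.0682563   0.00799372]
```

View pics/scene2.png

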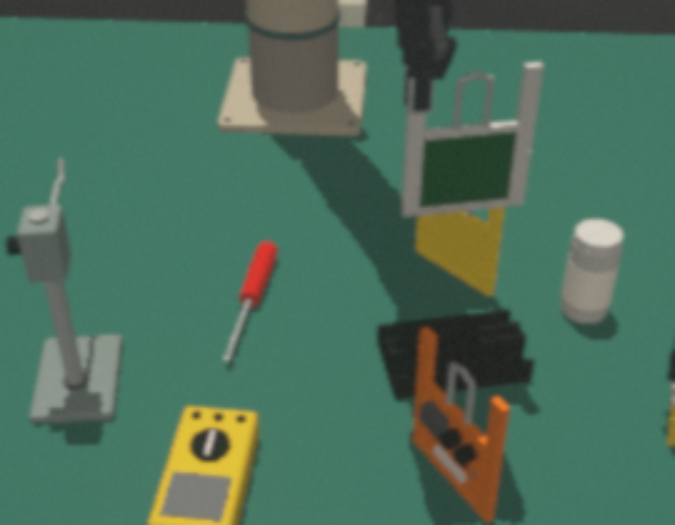

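The carrier is held upright above the rack at (470,140), with the hook at (60,175). Its parts side faces the robot. Next I carry it to the standoff in front of the hook tip.

>>> step_arm(
  increments=[
    {"x": 0,"y": -0.3,"z": 0,"wx": -0.001,"wy": 0,"wz": 0.01,"fingers": 0},
    {"x": -0.2,"y": -0.5,"z": 0,"wx": 0,"wy": 0,"wz": 0.01,"fingers": 0},
    {"x": -0.4,"y": -0.7,"z": 0,"wx": 0,"wy": 0,"wz": 0.01,"fingers": 0},
    {"x": -0.6,"y": -0.7,"z": 0,"wx": 0,"wy": 0,"wz": 0,"fingers": 0},
    {"x": -0.7,"y": -0.7,"z": 0,"wx": 0,"wy": 0,"wz": 0,"fingers": 0},
    {"x": -0.7,"y": -0.6,"z": 0,"wx": 0,"wy": 0,"wz": 0,"fingers": 0},
    {"x": -0.7,"y": -0.5,"z": 0,"wx": 0,"wy": 0,"wz": 0,"fingers": 0},
    {"x": -0.7,"y": -0.4,"z": 0,"wx": 0,"wy": 0,"wz": 0,"fingers": 0},
    {"x": -0.7,"y": -0.2,"z": 0,"wx": 0,"wy": 0,"wz": 0,"fingers": 0},
    {"x": -0.7,"y": -0.1,"z": 0,"wx": 0,"wy": 0,"wz": 0,"fingers": 0},
    {"x": -0.7,"y": 0,"z": 0,"wx": 0,"wy": 0,"wz": 0,"fingers": 0},
    {"x": -0.7,"y": 0,"z": 0,"wx": 0,"wy": 0,"wz": 0,"fingers": 0},
    {"x": -0.7,"y": 0,"z": 0,"wx": 0,"wy": 0,"wz": 0,"fingers": 0},
    {"x": -0.6,"y": 0,"z": 0,"wx": 0,"wy": 0,"wz": 0,"fingers": 0},
    {"x": -0.4,"y": 0,"z": 0,"wx": 0,"wy": 0,"wz": 0,"fingers": 0},
    {"x": -0.2,"y": 0,"z": 0,"wx": 0,"wy": 0,"wz": 0,"fingers": 0},
    {"x": 0,"y": 0,"z": 0,"wx": 0,"wy": 0,"wz": 0,"fingers": 0},
  ],
)

```text
time: 8.55
tcp_pos: [0.442, -0.1182, 0.3081]
ee_rot: [0.663, 0.748, -0.004, -0.007]
ft_force: [0.7, 0.1, -3.4]
gripper_width: 0.079
```

```bash
python3 - <<'E'
from h import *
rows([.4617,-.2466,.3],8.2);print(get_obs()["ft_torque"])
E
```

```text
t 8.55 tcp [ 0.442  -0.1182  0.3081] F [ 0.7   0.07 -3.37] w 0.079
tool shift (units of 30mm) [-4.329  0.143  0.248]
turn (units of pi) [-0.0049 -0.0014 -0.0073]
[-0.12278819 -0.03724141 -0.05507496]
```

>>> step_arm(
  increments=[
    {"x": -0.4,"y": 0,"z": 0,"wx": -0.003,"wy": -0.001,"wz": -0.004,"fingers": 0},
    {"x": -0.6,"y": 0,"z": 0,"wx": -0.002,"wy": 0,"wz": -0.003,"fingers": 0},
    {"x": -0.7,"y": 0,"z": 0,"wx": 0,"wy": 0,"wz": 0,"fingers": 0},
    {"x": -0.7,"y": 0,"z": 0,"wx": 0,"wy": 0,"wz": 0,"fingers": 0},
    {"x": -0.7,"y": 0,"z": 0,"wx": 0,"wy": 0,"wz": 0,"fingers": 0},
    {"x": -0.6,"y": 0,"z": 0,"wx": 0,"wy": 0,"wz": 0,"fingers": 0},
    {"x": -0.4,"y": 0,"z": 0,"wx": 0,"wy": 0,"wz": 0,"fingers": 0},
    {"x": -0.2,"y": 0,"z": 0,"wx": 0,"wy": 0,"wz": 0,"fingers": 0},
    {"x": 0,"y": 0,"z": 0,"wx": 0,"wy": 0,"wz": 0,"fingers": 0},
    {"x": 0,"y": 0,"z": 0,"wx": 0,"wy": 0,"wz": 0,"fingers": 0},
  ],
)

```text
time: 9.55
tcp_pos: [0.4622, -0.2372, 0.3053]
ee_rot: [0.649, 0.76, 0.004, -0.005]
ft_force: [-0.2, -0.1, -2.1]
gripper_width: 0.078
```

```bash
python3 - <<'E'
from h import *
rows([.4617,-.2466,.3],8.2)
o=get_obs();im,d=get_image("wrist");w=world("wrist",d,o);np.savez("wrist3.npz",im=im,w=w,d=d,tcp=o["tcp_pos"],q=o["ee_rot"]);save("wrist3",im)
M=Ro.from_quat(o["ee_rot"]).as_matrix();q=(w-o["tcp_pos"])@M   # tool coords
m=(d>0)&(abs(q[...,1])<.012)&(q[...,0]>.03)&(q[...,0]<.14)&(q[...,2]>-.06)&(q[...,2]<.03)
p=q[m]
for k in np.arange(.03,.13,.005):
    b=p[abs(p[:,0]-k)<.0025]
    if len(b)>3:print("tool x %.3f n %d y %s z %s"%(k,len(b),np.percentile(b[:,1],[5,50,95]).round(4),np.percentile(b[:,2],[2,20,50,95]).round(4)))
# hook, world
h=np.array([.99,.143]);N=np.array([.5135,-.185])
s=(w[...,:2]-N)@h;t=(w[...,:2]-N)@np.array([-.143,.99])
m=(d>0)&(abs(t)<.015)&(s>-.04)&(s<.09)&(w[...,2]>.16)&(w[...,2]<.24)
for k in np.arange(-.035,.09,.005):
    b=m&(abs(s-k)<.0025)
    if b.sum()>3:print("hook s %.3f n %d t %s z %s"%(k,b.sum(),np.percentile(t[b],[5,50,95]).round(4),np.percentile(w[b][:,2],[10,50,90]).round(4)))
E
```

```text
t 9.55 tcp [ 0.4622 -0.2372  0.3053] F [-0.17 -0.13 -2.14] w 0.078
tool shift (units of 30mm) [-0.309 -0.065  0.174]
turn (units of pi) [-0.0003 -0.0039  0.0045]
tool x 0.035 n 61 y [-0.0028 -0.0006  0.002 ] z [-0.0267 -0.0258 -0.0252 -0.0237]
tool x 0.040 n 133 y [-0.0031 -0.0002  0.0024] z [-0.0286 -0.0275 -0.0267 -0.0248]
tool x 0.045 n 138 y [-0.0031 -0.0004  0.0023] z [-0.0306 -0.0296 -0.0289 -0.0269]
tool x 0.050 n 159 y [-0.003  -0.0002  0.0022] z [-0.0322 -0.0314 -0.0307 -0.0294]
tool x 0.055 n 188 y [-0.003  -0.0006  0.0022] z [-0.0312 -0.0302 -0.0294 -0.0276]
tool x 0.060 n 187 y [-0.003  -0.0002  0.0023] z [-0.0294 -0.028  -0.0271 -0.0251]
tool x 0.065 n 293 y [-0.0033 -0.0006  0.0026] z [-0.0272 -0.0256 -0.0239  0.0249]
tool x 0.070 n 152 y [-0.0041 -0.0006  0.0032] z [-0.0225  0.0231  0.0245  0.0255]
tool x 0.075 n 126 y [-0.0041 -0.0004  0.0032] z [0.0231 0.0239 0.0244 0.0258]
tool x 0.080 n 140 y [-0.004  -0.0004  0.0031] z [0.0231 0.024  0.0245 0.0255]
tool x 0.085 n 131 y [-0.004  -0.0007  0.0031] z [0.023  0.0238 0.0245 0.0255]
tool x 0.090 n 135 y [-0.004  -0.0002 
[... 1238 characters left out ...]
040 n 40 t [-0.0052 -0.0025 -0.0002] z [0.195  0.1964 0.1976]
hook s 0.045 n 33 t [-0.0051 -0.0024 -0.0008] z [0.1953 0.1968 0.1977]
hook s 0.050 n 34 t [-0.005  -0.0027 -0.0007] z [0.1955 0.1965 0.1975]
hook s 0.055 n 36 t [-0.0053 -0.0031 -0.0006] z [0.1954 0.1964 0.1972]
hook s 0.060 n 41 t [-0.006  -0.003  -0.0004] z [0.1949 0.1966 0.1975]
hook s 0.065 n 39 t [-0.0059 -0.003  -0.0005] z [0.1949 0.1963 0.1976]
hook s 0.070 n 39 t [-0.0056 -0.0029 -0.0004] z [0.1954 0.1965 0.1974]
hook s 0.075 n 40 t [-0.0057 -0.0028 -0.0003] z [0.1952 0.1962 0.1972]
hook s 0.080 n 42 t [-0.0055 -0.0027 -0.0003] z [0.195  0.1965 0.1975]
hook s 0.085 n 37 t [-0.0055 -0.0026 -0.0002] z [0.1953 0.196  0.1974]
```

View pics/wrist3.png

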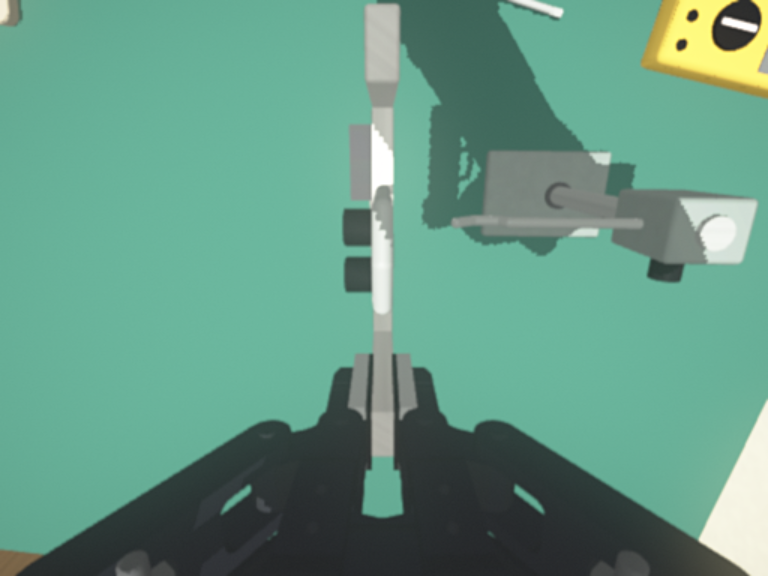

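The wrist view shows the held carrier square to the bar, with its eye at (382,250). The bar runs from (455,222) to (640,222). Wrist depth gives the notch floor at z≈0.190, and the underside of the eye's peak 26 mm above the TCP.

>>> step_arm(
  increments=[
    {"x": -0.3,"y": -0.03,"z": 0,"wx": 0,"wy": -0.004,"wz": 0.0045,"fingers": 0},
    {"x": 0,"y": 0,"z": 0.4,"wx": 0,"wy": 0,"wz": 0,"fingers": 0},
    {"x": 0,"y": 0,"z": 0.6,"wx": 0,"wy": 0,"wz": 0,"fingers": 0},
    {"x": 0,"y": 0,"z": 0.6,"wx": 0,"wy": 0,"wz": 0,"fingers": 0},
    {"x": 0,"y": 0,"z": 0.6,"wx": 0,"wy": 0,"wz": 0,"fingers": 0},
    {"x": 0,"y": 0,"z": 0.6,"wx": 0,"wy": 0,"wz": 0,"fingers": 0},
    {"x": 0,"y": 0,"z": 0.4,"wx": 0,"wy": 0,"wz": 0,"fingers": 0},
    {"x": 0,"y": 0,"z": 0.3,"wx": 0,"wy": 0,"wz": 0,"fingers": 0},
    {"x": 0,"y": 0,"z": 0,"wx": 0,"wy": 0,"wz": 0,"fingers": 0},
    {"x": 0,"y": 0,"z": 0,"wx": 0,"wy": 0,"wz": 0,"fingers": 0},
  ],
)

```text
time: 10.6
tcp_pos: [0.4622, -0.2428, 0.1919]
ee_rot: [0.654, 0.757, -0.001, -0.001]
ft_force: [0.6, -0.7, -2.3]
gripper_width: 0.078
```

```bash
python3 - <<'E'
from h import *
rows([.4632,-.2466,.187],8.2)
E
```

```text
t 10.6 tcp [ 0.4622 -0.2428  0.1919] F [ 0.62 -0.73 -2.31] w 0.078
tool shift (units of 30mm) [-0.132  0.015  0.164]
turn (units of pi) [-0.0007 -0.0003  0.0009]
```

>>> step_arm(
  increments=[
    {"x": -0.13,"y": 0,"z": 0.15,"wx": 0,"wy": 0,"wz": 0.001,"fingers": 0},
    {"x": 0,"y": 0,"z": 0,"wx": 0,"wy": 0,"wz": 0,"fingers": 0},
    {"x": 0,"y": 0.2,"z": 0,"wx": 0,"wy": 0,"wz": 0,"fingers": 0},
    {"x": 0,"y": 0.25,"z": 0,"wx": 0,"wy": 0,"wz": 0,"fingers": 0},
    {"x": 0,"y": 0.25,"z": 0,"wx": 0,"wy": 0,"wz": 0,"fingers": 0},
    {"x": 0,"y": 0.25,"z": 0,"wx": 0,"wy": 0,"wz": 0,"fingers": 0},
    {"x": 0,"y": 0,"z": 0,"wx": 0,"wy": 0,"wz": 0,"fingers": 0},
  ],
)

```text
time: 11.3
tcp_pos: [0.4961, -0.2431, 0.1893]
ee_rot: [0.655, 0.756, 0.001, 0.002]
ft_force: [-0.1, 0.7, -2.3]
gripper_width: 0.078
```

```bash
python3 - <<'E'
from h import *
rows([.5226,-.238,.187],8.2)
E
```

```text
t 11.3 tcp [ 0.4961 -0.2431  0.1893] F [-0.05  0.67 -2.33] w 0.078
tool shift (units of 30mm) [0.043 0.897 0.08 ]
turn (units of pi) [0.001  0.0006 0.0001]
```

>>> step_arm(
  increments=[
    {"x": 0.04,"y": 0.2,"z": 0,"wx": 0.001,"wy": 0,"wz": 0,"fingers": 0},
    {"x": 0,"y": 0.25,"z": 0,"wx": 0,"wy": 0,"wz": 0,"fingers": 0},
    {"x": 0,"y": 0.25,"z": 0,"wx": 0,"wy": 0,"wz": 0,"fingers": 0},
    {"x": 0,"y": 0.15,"z": 0,"wx": 0,"wy": 0,"wz": 0,"fingers": 0},
    {"x": 0,"y": 0,"z": 0,"wx": 0,"wy": 0,"wz": 0,"fingers": 0},
    {"x": 0,"y": 0,"z": 0,"wx": 0,"wy": 0,"wz": 0,"fingers": 0},
  ],
)

```text
time: 11.9
tcp_pos: [0.5235, -0.2373, 0.1889]
ee_rot: [0.654, 0.756, -0.001, 0.0]
ft_force: [0.3, 0.3, -2.4]
gripper_width: 0.077
```

```bash
python3 - <<'E'
from h import *
rows([.5226,-.238,.169],8.2)
o=get_obs();im,d=get_image("wrist");w=world("wrist",d,o);save("wrist4",im)
M=Ro.from_quat(o["ee_rot"]).as_matrix();q=(w-o["tcp_pos"])@M
m=(d>0)&(abs(q[...,1])<.01)&(q[...,0]>.035)&(q[...,0]<.068)&(q[...,2]<-.02)&(q[...,2]>-.05)
e=w[m];print("eye mean",e.mean(0),e[:,2].max())
h=np.array([.99,.143]);hy=np.array([-.143,.99]);N=np.array([.5149,-.1875])
print("eye s,t vs notch",(e.mean(0)[:2]-N)@h,(e.mean(0)[:2]-N)@hy)
E
```

```text
t 11.9 tcp [ 0.5235 -0.2373  0.1889] F [ 0.31  0.27 -2.43] w 0.077
tool shift (units of 30mm) [-0.017 -0.032  0.663]
turn (units of pi) [-0.0004  0.0005  0.0004]
eye mean [ 0.51556216 -0.18520396  0.21655581] 0.2214425721722905
eye s,t vs notch 0.0009838697091449505 0.002178388630954255
```

View pics/wrist4.png

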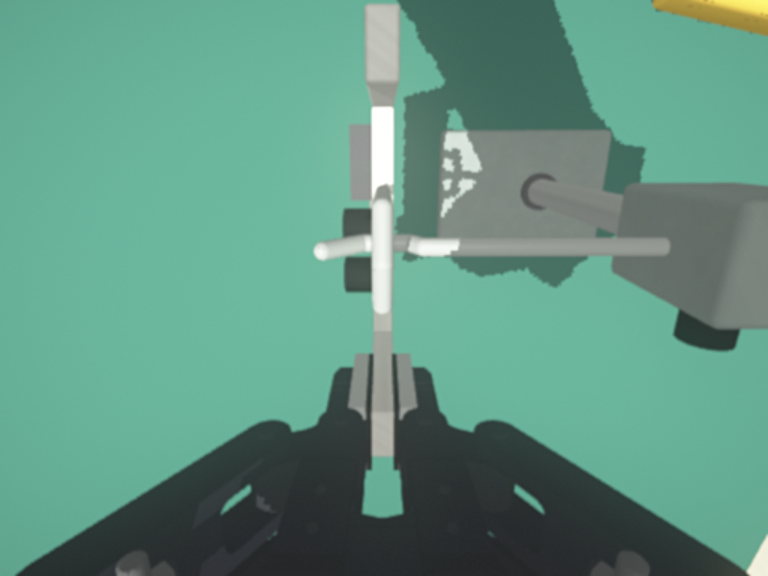

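The bar passes through the eye: tip at (320,250), eye at (382,250), notch just behind it. Next I lower gently.

>>> step_arm(
  increments=[
    {"x": 0,"y": -0.03,"z": 0.2,"wx": 0,"wy": 0,"wz": 0,"fingers": 0},
    {"x": 0,"y": 0,"z": 0.2,"wx": 0,"wy": 0,"wz": 0,"fingers": 0},
    {"x": 0,"y": 0,"z": 0.1,"wx": 0,"wy": 0,"wz": 0,"fingers": 0},
    {"x": 0,"y": 0,"z": 0,"wx": 0,"wy": 0,"wz": 0,"fingers": 0},
    {"x": 0,"y": 0,"z": 0,"wx": 0,"wy": 0,"wz": 0,"fingers": 0},
  ],
)

```text
time: 12.45
tcp_pos: [0.521, -0.2378, 0.1722]
ee_rot: [0.655, 0.756, -0.001, -0.001]
ft_force: [-0.0, -1.0, -3.2]
gripper_width: 0.078
```

```bash
python3 - <<'E'
from h import *
rows([.5226,-.238,.164],8.2)
E
```

```text
t 12.45 tcp [ 0.521  -0.2378  0.1722] F [-0.03 -1.03 -3.22] w 0.078
tool shift (units of 30mm) [-0.013  0.052  0.273]
turn (units of pi) [-0.0009  0.0002 -0.0001]
```

>>> step_arm(
  increments=[
    {"x": 0,"y": 0.05,"z": 0.06,"wx": -0.001,"wy": 0,"wz": 0,"fingers": 0},
    {"x": 0,"y": 0,"z": 0.06,"wx": 0,"wy": 0,"wz": 0,"fingers": 0},
    {"x": 0,"y": 0,"z": 0.05,"wx": 0,"wy": 0,"wz": 0,"fingers": 0},
    {"x": 0,"y": 0,"z": 0,"wx": 0,"wy": 0,"wz": 0,"fingers": 0},
    {"x": 0,"y": 0,"z": 0,"wx": 0,"wy": 0,"wz": 0,"fingers": 0},
  ],
)

```text
time: 12.95
tcp_pos: [0.5229, -0.2377, 0.1669]
ee_rot: [0.655, 0.756, 0.0, 0.001]
ft_force: [0.6, 0.0, -2.5]
gripper_width: 0.073
```

>>> step_arm(
  increments=[
    {"x": 0,"y": 0,"z": 0.02,"wx": 0,"wy": 0,"wz": 0,"fingers": 0},
    {"x": 0,"y": 0,"z": 0,"wx": 0,"wy": 0,"wz": 0,"fingers": 0},
  ],
)

```text
time: 13.15
tcp_pos: [0.523, -0.2378, 0.1664]
ee_rot: [0.655, 0.756, 0.0, 0.001]
ft_force: [-0.4, 0.3, -2.2]
gripper_width: 0.08
```

>>> step_arm(
  increments=[
    {"x": 0,"y": 0,"z": 0.02,"wx": 0,"wy": 0,"wz": 0,"fingers": 0},
    {"x": 0,"y": 0,"z": 0,"wx": 0,"wy": 0,"wz": 0,"fingers": 0},
  ],
)

```text
time: 13.35
tcp_pos: [0.5231, -0.2378, 0.1659]
ee_rot: [0.655, 0.756, 0.0, 0.001]
ft_force: [0.2, 0.7, -2.2]
gripper_width: 0.075
```

>>> step_arm(
  increments=[
    {"x": 0,"y": 0,"z": 0.025,"wx": 0,"wy": 0,"wz": 0,"fingers": 0},
    {"x": 0,"y": 0,"z": 0,"wx": 0,"wy": 0,"wz": 0,"fingers": 0},
  ],
)

```text
time: 13.55
tcp_pos: [0.5232, -0.2379, 0.1653]
ee_rot: [0.655, 0.756, 0.0, 0.001]
ft_force: [-0.5, -0.3, -1.1]
gripper_width: 0.081
```

>>> step_arm(
  increments=[
    {"x": 0,"y": 0,"z": 0.025,"wx": 0,"wy": 0,"wz": 0,"fingers": 0},
    {"x": 0,"y": 0,"z": 0,"wx": 0,"wy": 0,"wz": 0,"fingers": 0},
  ],
)

```text
time: 13.75
tcp_pos: [0.5232, -0.2379, 0.1649]
ee_rot: [0.655, 0.756, 0.0, 0.001]
ft_force: [-0.3, 0.3, 0.3]
gripper_width: 0.081
```

>>> step_arm(
  increments=[
    {"x": 0,"y": 0,"z": 0.02,"wx": 0,"wy": 0,"wz": 0,"fingers": 0},
    {"x": 0,"y": 0,"z": 0,"wx": 0,"wy": 0,"wz": 0,"fingers": 0},
  ],
)

```text
time: 13.95
tcp_pos: [0.5232, -0.2379, 0.1645]
ee_rot: [0.655, 0.756, 0.001, 0.001]
ft_force: [-0.0, 0.1, 0.4]
gripper_width: 0.073
```

>>> step_arm(
  increments=[
    {"x": 0,"y": 0,"z": 0.025,"wx": 0,"wy": 0,"wz": 0,"fingers": 0},
    {"x": 0,"y": 0,"z": 0,"wx": 0,"wy": 0,"wz": 0,"fingers": 0},
  ],
)

```text
time: 14.15
tcp_pos: [0.5233, -0.2379, 0.1641]
ee_rot: [0.655, 0.756, 0.001, 0.001]
ft_force: [-0.3, 0.1, 1.7]
gripper_width: 0.078
```

>>> step_arm(
  increments=[
    {"x": 0,"y": 0,"z": 0.025,"wx": 0,"wy": 0,"wz": 0,"fingers": 0},
    {"x": 0,"y": 0,"z": 0,"wx": 0,"wy": 0,"wz": 0,"fingers": 0},
  ],
)

```text
time: 14.35
tcp_pos: [0.5233, -0.2379, 0.1636]
ee_rot: [0.655, 0.756, 0.001, 0.001]
ft_force: [-0.6, -0.2, 1.9]
gripper_width: 0.078
```

```bash
python3 - <<'E'
from h import *
rows([.5226,-.238,.164],8.2)
E
```

```text
t 14.35 tcp [ 0.5233 -0.2379  0.1636] F [-0.64 -0.18  1.89] w 0.078
tool shift (units of 30mm) [-0.001 -0.024 -0.012]
turn (units of pi) [ 0.001   0.0003 -0.0001]
```

>>> step_arm(
  increments=[
    {"x": 0,"y": 0,"z": 0.03,"wx": 0,"wy": 0,"wz": 0,"fingers": 0},
    {"x": 0,"y": 0,"z": 0,"wx": 0,"wy": 0,"wz": 0,"fingers": 0},
  ],
)

```text
time: 14.55
tcp_pos: [0.5234, -0.2379, 0.1631]
ee_rot: [0.655, 0.756, 0.001, 0.001]
ft_force: [-1.4, 0.8, 3.8]
gripper_width: 0.076
```

>>> step_arm(
  increments=[
    {"x": 0,"y": 0,"z": 0.03,"wx": 0,"wy": 0,"wz": 0,"fingers": 0},
    {"x": 0,"y": 0,"z": 0,"wx": 0,"wy": 0,"wz": 0,"fingers": 0},
  ],
)

```text
time: 14.75
tcp_pos: [0.5234, -0.2378, 0.1626]
ee_rot: [0.655, 0.756, 0.001, 0.002]
ft_force: [-2.0, 0.6, 5.2]
gripper_width: 0.077
```

>>> step_arm(
  increments=[
    {"x": 0,"y": 0,"z": 0,"wx": 0,"wy": 0,"wz": 0,"fingers": 0},
  ],
)

```text
time: 14.85
tcp_pos: [0.5234, -0.2378, 0.1627]
ee_rot: [0.655, 0.756, 0.001, 0.002]
ft_force: [-1.7, 0.9, 4.1]
gripper_width: 0.075
```

>>> step_arm(
  increments=[
    {"x": 0,"y": 0,"z": 0,"wx": 0,"wy": 0,"wz": 0,"fingers": 0},
  ],
)

```text
time: 14.95
tcp_pos: [0.5234, -0.2379, 0.1628]
ee_rot: [0.655, 0.756, 0.001, 0.002]
ft_force: [-1.3, 0.2, 4.6]
gripper_width: 0.078
```

>>> step_arm(
  increments=[
    {"x": 0,"y": 0,"z": 0.03,"wx": 0,"wy": 0,"wz": 0,"fingers": 0},
    {"x": 0,"y": 0,"z": 0.015,"wx": 0,"wy": 0,"wz": 0,"fingers": 0},
  ],
)

```text
time: 15.15
tcp_pos: [0.5235, -0.2378, 0.1617]
ee_rot: [0.655, 0.756, 0.001, 0.002]
ft_force: [-2.4, 1.4, 6.4]
gripper_width: 0.08
```

>>> step_arm(
  increments=[
    {"x": 0,"y": 0,"z": 0.01,"wx": 0,"wy": 0,"wz": 0,"fingers": 0},
  ],
)

```text
time: 15.25
tcp_pos: [0.5235, -0.2378, 0.1617]
ee_rot: [0.655, 0.756, 0.002, 0.002]
ft_force: [-1.7, 1.4, 7.3]
gripper_width: 0.08
```

>>> step_arm(
  increments=[
    {"x": 0,"y": 0,"z": 0.008,"wx": 0,"wy": 0,"wz": 0,"fingers": 0},
  ],
)

```text
time: 15.35
tcp_pos: [0.5235, -0.2378, 0.1617]
ee_rot: [0.655, 0.756, 0.002, 0.002]
ft_force: [-1.9, 1.0, 6.8]
gripper_width: 0.08
```

>>> step_arm(
  increments=[
    {"x": 0,"y": 0,"z": 0.008,"wx": 0,"wy": 0,"wz": 0,"fingers": 0},
  ],
)

```text
time: 15.45
tcp_pos: [0.5235, -0.2378, 0.1618]
ee_rot: [0.655, 0.756, 0.002, 0.002]
ft_force: [-1.4, 0.0, 6.4]
gripper_width: 0.074
```

>>> step_arm(
  increments=[
    {"x": 0,"y": 0,"z": 0.009,"wx": 0,"wy": 0,"wz": 0,"fingers": 0},
    {"x": 0,"y": 0,"z": 0.009,"wx": 0,"wy": 0,"wz": 0,"fingers": 0},
    {"x": 0,"y": 0,"z": 0.009,"wx": 0,"wy": 0,"wz": 0,"fingers": 0},
  ],
)

```text
time: 15.75
tcp_pos: [0.5235, -0.2378, 0.1618]
ee_rot: [0.655, 0.756, 0.002, 0.002]
ft_force: [-1.6, 1.1, 6.8]
gripper_width: 0.074
```

>>> step_arm(
  increments=[
    {"x": 0,"y": 0,"z": 0.009,"wx": 0,"wy": 0,"wz": 0,"fingers": 0},
    {"x": 0,"y": 0,"z": 0.009,"wx": 0,"wy": 0,"wz": 0,"fingers": 0},
    {"x": 0,"y": 0,"z": 0.009,"wx": 0,"wy": 0,"wz": 0,"fingers": 0},
  ],
)

```text
time: 16.05
tcp_pos: [0.5235, -0.2378, 0.1618]
ee_rot: [0.655, 0.756, 0.002, 0.002]
ft_force: [-2.0, 0.5, 7.5]
gripper_width: 0.075
```

>>> step_arm(
  increments=[
    {"x": 0,"y": 0,"z": 0.009,"wx": 0,"wy": 0,"wz": 0,"fingers": 0},
    {"x": 0,"y": 0,"z": 0.009,"wx": 0,"wy": 0,"wz": 0,"fingers": 0},
    {"x": 0,"y": 0,"z": 0.009,"wx": 0,"wy": 0,"wz": 0,"fingers": 0},
  ],
)

```text
time: 16.35
tcp_pos: [0.5235, -0.2378, 0.1617]
ee_rot: [0.655, 0.756, 0.003, 0.002]
ft_force: [-1.2, 1.3, 7.0]
gripper_width: 0.077
```

>>> step_arm(
  increments=[
    {"x": 0,"y": 0,"z": 0.009,"wx": 0,"wy": 0,"wz": 0,"fingers": 0},
    {"x": 0,"y": 0,"z": 0.009,"wx": 0,"wy": 0,"wz": 0,"fingers": 0},
    {"x": 0,"y": 0,"z": 0.009,"wx": 0,"wy": 0,"wz": 0,"fingers": 0},
  ],
)

```text
time: 16.65
tcp_pos: [0.5235, -0.2378, 0.1617]
ee_rot: [0.655, 0.756, 0.003, 0.002]
ft_force: [-1.7, 0.3, 6.7]
gripper_width: 0.079
```

>>> step_arm(
  increments=[
    {"x": 0,"y": 0,"z": -0.002,"wx": 0,"wy": 0,"wz": 0,"fingers": 0},
    {"x": 0,"y": 0,"z": 0.006,"wx": 0,"wy": 0,"wz": 0,"fingers": 0},
    {"x": 0,"y": 0,"z": 0.008,"wx": 0,"wy": 0,"wz": 0,"fingers": 0},
  ],
)

```text
time: 16.95
tcp_pos: [0.5236, -0.2378, 0.162]
ee_rot: [0.655, 0.756, 0.003, 0.002]
ft_force: [-0.9, 0.6, 6.3]
gripper_width: 0.077
```

>>> step_arm(
  increments=[
    {"x": 0,"y": 0,"z": 0.008,"wx": 0,"wy": 0,"wz": 0,"fingers": 0},
    {"x": 0,"y": 0,"z": 0.008,"wx": 0,"wy": 0,"wz": 0,"fingers": 0},
    {"x": 0,"y": 0,"z": 0.008,"wx": 0,"wy": 0,"wz": 0,"fingers": 0},
    {"x": 0,"y": 0,"z": 0.008,"wx": 0,"wy": 0,"wz": 0,"fingers": 0},
  ],
)

```text
time: 17.35
tcp_pos: [0.5236, -0.2378, 0.1619]
ee_rot: [0.655, 0.756, 0.004, 0.002]
ft_force: [-1.5, 1.2, 6.7]
gripper_width: 0.077
```

>>> step_arm(
  increments=[
    {"x": 0,"y": 0,"z": 0.008,"wx": 0,"wy": 0,"wz": 0,"fingers": 0},
    {"x": 0,"y": 0,"z": 0.008,"wx": 0,"wy": 0,"wz": 0,"fingers": 0},
    {"x": 0,"y": 0,"z": 0.008,"wx": 0,"wy": 0,"wz": 0,"fingers": 0},
    {"x": 0,"y": 0,"z": 0.008,"wx": 0,"wy": 0,"wz": 0,"fingers": 0},
  ],
)

```text
time: 17.75
tcp_pos: [0.5236, -0.2377, 0.1618]
ee_rot: [0.655, 0.756, 0.004, 0.002]
ft_force: [-1.8, 0.4, 6.2]
gripper_width: 0.075
```

>>> step_arm(
  increments=[
    {"x": 0,"y": 0,"z": 0.008,"wx": 0,"wy": 0,"wz": 0,"fingers": 0},
    {"x": 0,"y": 0,"z": 0.008,"wx": 0,"wy": 0,"wz": 0,"fingers": 0},
    {"x": 0,"y": 0,"z": 0.008,"wx": 0,"wy": 0,"wz": 0,"fingers": 0},
    {"x": 0,"y": 0,"z": 0.008,"wx": 0,"wy": 0,"wz": 0,"fingers": 0},
  ],
)

```text
time: 18.15
tcp_pos: [0.5236, -0.2377, 0.1618]
ee_rot: [0.655, 0.756, 0.004, 0.002]
ft_force: [-1.5, 0.8, 5.5]
gripper_width: 0.077
```

The tug held at 5.5–7.5 N for about 3 s. Now I ease off.

>>> step_arm(
  increments=[
    {"x": 0,"y": 0,"z": -0.02,"wx": 0,"wy": 0,"wz": 0,"fingers": 0},
    {"x": 0,"y": 0,"z": -0.02,"wx": 0,"wy": 0,"wz": 0,"fingers": 0},
    {"x": 0,"y": 0,"z": -0.02,"wx": 0,"wy": 0,"wz": 0,"fingers": 0},
  ],
)

```text
time: 18.45
tcp_pos: [0.5235, -0.2378, 0.1635]
ee_rot: [0.655, 0.756, 0.004, 0.002]
ft_force: [-0.7, 0.4, 1.3]
gripper_width: 0.078
```

```bash
python3 - <<'E'
from h import *
rows([.5226,-.238,.1645],8.2)
E
```

```text
t 18.45 tcp [ 0.5235 -0.2378  0.1635] F [-0.68  0.42  1.33] w 0.078
tool shift (units of 30mm) [-0.003 -0.032 -0.033]
turn (units of pi) [ 0.0029 -0.0008 -0.0001]
```

>>> step_arm(
  increments=[
    {"x": 0,"y": 0,"z": -0.02,"wx": 0.0015,"wy": 0,"wz": 0,"fingers": 0},
    {"x": 0,"y": 0,"z": 0,"wx": 0.001,"wy": 0,"wz": 0,"fingers": 0},
    {"x": 0,"y": 0,"z": 0,"wx": 0,"wy": 0,"wz": 0,"fingers": 0},
  ],
)

```text
time: 18.75
tcp_pos: [0.5233, -0.2378, 0.1635]
ee_rot: [0.655, 0.756, 0.001, -0.001]
ft_force: [-1.7, 0.1, 2.6]
gripper_width: 0.076
```

```bash
python3 - <<'E'
from h import *
rows([.5226,-.238,.1645],8.2)
E
```

```text
t 18.75 tcp [ 0.5233 -0.2378  0.1635] F [-1.75  0.07  2.57] w 0.076
tool shift (units of 30mm) [-0.002 -0.022 -0.034]
turn (units of pi) [-0.0001 -0.0008 -0.0001]
```

>>> step_arm(
  increments=[
    {"x": 0,"y": -0.01,"z": -0.03,"wx": 0,"wy": 0,"wz": 0,"fingers": 0},
    {"x": 0,"y": -0.01,"z": -0.01,"wx": 0,"wy": 0,"wz": 0,"fingers": 0},
    {"x": 0,"y": 0,"z": 0,"wx": 0,"wy": 0,"wz": 0,"fingers": 0},
  ],
)

```text
time: 19.05
tcp_pos: [0.5232, -0.2378, 0.1643]
ee_rot: [0.655, 0.756, 0.001, -0.001]
ft_force: [-0.8, -0.8, 1.1]
gripper_width: 0.078
```

>>> step_arm(
  increments=[
    {"x": 0,"y": 0,"z": 0,"wx": 0,"wy": 0,"wz": 0,"fingers": 0},
  ],
)

```text
time: 19.15
tcp_pos: [0.5232, -0.2378, 0.1642]
ee_rot: [0.655, 0.756, 0.001, -0.001]
ft_force: [-0.1, 0.2, 1.2]
gripper_width: 0.076
```

>>> step_arm(
  increments=[
    {"x": 0,"y": 0,"z": -0.015,"wx": 0,"wy": 0,"wz": 0,"fingers": 0},
    {"x": 0,"y": 0,"z": 0,"wx": 0,"wy": 0,"wz": 0,"fingers": 0},
    {"x": 0,"y": 0,"z": 0,"wx": 0,"wy": 0,"wz": 0,"fingers": 12},
    {"x": 0,"y": 0,"z": 0,"wx": 0,"wy": 0,"wz": 0,"fingers": 15},
    {"x": 0,"y": 0,"z": 0,"wx": 0,"wy": 0,"wz": 0,"fingers": 20},
    {"x": 0,"y": 0,"z": 0,"wx": 0,"wy": 0,"wz": 0,"fingers": 30},
    {"x": 0,"y": 0,"z": 0,"wx": 0,"wy": 0,"wz": 0,"fingers": 40},
    {"x": 0,"y": 0,"z": 0,"wx": 0,"wy": 0,"wz": 0,"fingers": 50},
    {"x": 0,"y": 0,"z": 0,"wx": 0,"wy": 0,"wz": 0,"fingers": 60},
    {"x": 0,"y": 0,"z": 0,"wx": 0,"wy": 0,"wz": 0,"fingers": 60},
  ],
  force=20,
)

```text
time: 20.15
tcp_pos: [0.5236, -0.2382, 0.1646]
ee_rot: [0.655, 0.756, 0.001, -0.0]
ft_force: [-0.1, -0.8, -1.1]
gripper_width: 0.6
```

```bash
python3 - <<'E'
from h import *
rows([.5226,-.238,.1645],8.2)
im,d=get_image("wrist");save("wrist5",im)
E
```

```text
t 20.15 tcp [ 0.5236 -0.2382  0.1646] F [-0.07 -0.8  -1.09] w 0.6
tool shift (units of 30mm) [ 0.013 -0.033  0.005]
turn (units of pi) [ 0.0003 -0.0004 -0.0002]
```

View pics/wrist5.png

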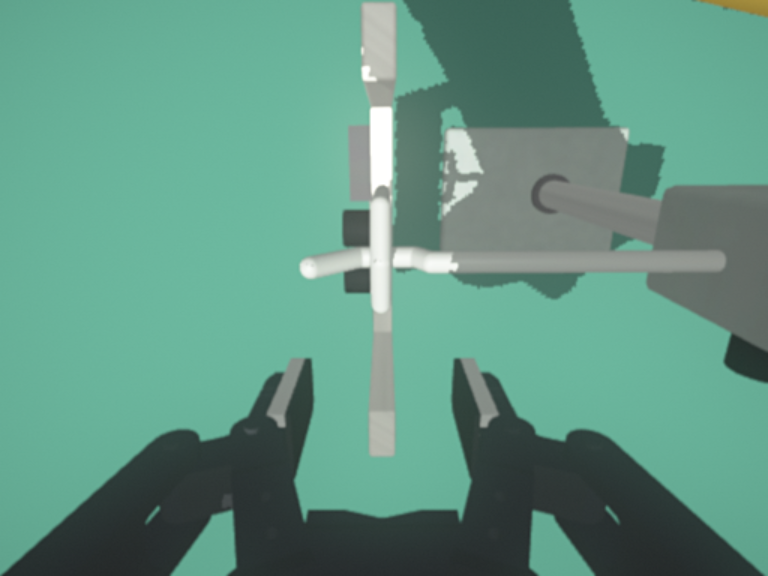

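The carrier hangs by its eye, which sits in the notch at (380,257), and its ear at (382,430) is clear of both pads. Now I retreat straight up.

>>> step_arm(
  increments=[
    {"x": 0,"y": -0.03,"z": -0.2,"wx": 0,"wy": 0,"wz": 0,"fingers": 60},
    {"x": 0,"y": 0,"z": -0.3,"wx": 0,"wy": 0,"wz": 0,"fingers": 60},
    {"x": 0,"y": 0,"z": -0.4,"wx": 0,"wy": 0,"wz": 0,"fingers": 60},
    {"x": 0,"y": 0,"z": -0.5,"wx": 0,"wy": 0,"wz": 0,"fingers": 60},
    {"x": 0,"y": 0,"z": -0.5,"wx": 0,"wy": 0,"wz": 0,"fingers": 60},
    {"x": 0,"y": 0,"z": -0.5,"wx": 0,"wy": 0,"wz": 0,"fingers": 60},
    {"x": 0,"y": 0,"z": -0.5,"wx": 0,"wy": 0,"wz": 0,"fingers": 60},
    {"x": 0,"y": 0,"z": -0.5,"wx": 0,"wy": 0,"wz": 0,"fingers": 60},
    {"x": 0,"y": 0,"z": -0.3,"wx": 0,"wy": 0,"wz": 0,"fingers": 60},
    {"x": 0,"y": 0,"z": 0,"wx": 0,"wy": 0,"wz": 0,"fingers": 60},
    {"x": 0,"y": 0,"z": 0,"wx": 0,"wy": 0,"wz": 0,"fingers": 60},
    {"x": 0,"y": 0,"z": 0,"wx": 0,"wy": 0,"wz": 0,"fingers": 60},
    {"x": 0,"y": 0,"z": 0,"wx": 0,"wy": 0,"wz": 0,"fingers": 60},
    {"x": 0,"y": 0,"z": 0,"wx": 0,"wy": 0,"wz": 0,"fingers": 60},
    {"x": 0,"y": 0,"z": 0,"wx": 0,"wy": 0,"wz": 0,"fingers": 60},
    {"x": 0,"y": 0,"z": 0,"wx": 0,"wy": 0,"wz": 0,"fingers": 60},
    {"x": 0,"y": 0,"z": 0,"wx": 0,"wy": 0,"wz": 0,"fingers": 60},
  ],
)

```text
time: 21.9
tcp_pos: [0.5218, -0.2389, 0.2863]
ee_rot: [0.655, 0.755, 0.001, 0.001]
ft_force: [-0.1, 0.0, 0.6]
gripper_width: 0.601
```

```bash
python3 - <<'E'
from h import *
rows([.5226,-.238,.28],8.2)
im,d=get_image("scene");a=im
for _ in range(6): im,_d=get_image("scene")
b=im;s=np.s_[80:290,110:260]
print("motion: px changed",(abs(a[s].astype(int)-b[s]).max(2)>40).sum())
save("scene6",np.hstack([b[80:290,110:380]]),2.8)
E
```

```text
t 21.9 tcp [ 0.5218 -0.2389  0.2863] F [-0.08  0.02  0.65] w 0.601
tool shift (units of 30mm) [0.026 0.029 0.209]
turn (units of pi) [ 0.0009  0.0001 -0.0005]
motion: px changed 0
```

View pics/scene6.png

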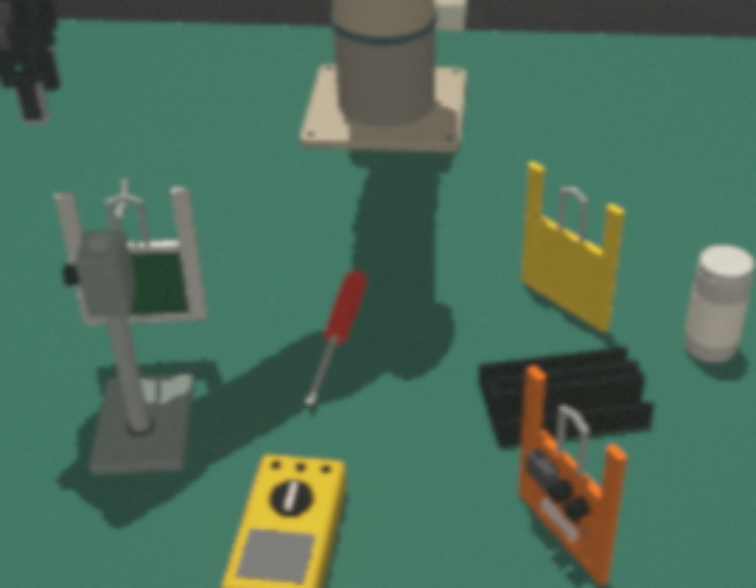

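The carrier hangs upright and still on the hook, with its eye at (125,205). The gripper is well clear, and the meter, screwdriver and can are where they started. I'm handing the job in.

```bash
python3 -c "
from cell import order
print(order.close_job())"
```

```text
the job is handed in; nothing more can be done
None
```

I lifted the aluminium carrier straight out of the rack by its right ear and hung it by its wire eye in the notch of the hook. I then tug-tested it, eased off and let go. The job was handed in at about 22 s of the 67 s allowed.

- **Hook height:** wrist depth put the notch floor at about z = 0.190 m. Contact began within about 2 mm of where that predicted.
- **Tug:** I held the pull for about 3 s. The readings were 5.5–7.5 N beyond the carrier's weight (about 2.4 N), mostly 6–7 N, so a little above the 6 N asked. The highest hook load I read was about 10 N, under the 12 N limit. Force readings scatter by about 0.5–1 N, and I sampled them only between rows.
- **Release:** I eased the pull down to about 1 N before opening the gripper. The ear was clear of both pads, and the gripper then retreated about 120 mm straight up.
- **Last look:** the carrier hung upright with its eye in the notch. No pixels changed around it across frames spanning about 0.3 s. The meter, screwdriver and can looked unmoved.

One measurement disagreed: the top and wrist cameras differed by about 3 mm on the notch's sideways position. I used the wrist figure, and the eye seated properly.

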